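# Stand the fallen sample bottle on the stirrer and switch it on

### The job

The square sample bottle lying on the bench has been knocked over: stand it upright on the stirrer's round plate, wholly inside the grey ring, setting it down gently, and let go of it. Then switch the stirrer on by turning its knob clockwise until it clicks over to the other end. Leave the other things on the bench where they are.

Things in the scene. Friction and masses are not known exactly. Their poses are not given: they have to be found in the camera images.
- bottle: the fallen sample bottle, closed, white plastic, about 160 g. Along its own z from the underside: square body 56 x 56 mm to height 80, shoulder narrowing to a 28 mm neck at 94, round black cap 34 mm in diameter from 98 to 128. Origin: centre of its underside, z towards the cap. It starts lying on a flat side, its axis 28 mm above the bench, cap roughly to the robot's right (-y).
- bottle_cap (a point): the middle of the fallen bottle's cap, on the bottle's axis 114 mm from its underside; axes as the bottle's. The cap is 34 mm in diameter.
- stirrer: magnetic stirrer fixed to the bench: grey housing 280 mm long (its x, from -130 to +150), 170 mm wide (y), 55 mm high, with a round white plate at the far (+x) end and an on/off knob at the near end. Origin on the bench under the point 70 mm from the plate's centre and 90 mm from the knob's axis, both on its x axis.
- plate (a point): centre of the top of the stirrer's round white plate, 70 mm above the bench; plate 148 mm in diameter, flat, with a thin grey ring of 123 mm mean diameter on it (inside diameter 120).  Axes as the stirrer's, z up.
- knob_grip (a point): middle of the knob's bar grip, on its vertical axis, 83 mm above the bench; black bar 46 mm long (this point's x, turning with the knob), 12 mm thick (y), its sides from 68 to 94 mm above the bench, over a 48 mm round skirt. A white line marks the +x end, which points away from the robot.
- knob (a joint): angle of the stirrer's knob in rad, growing clockwise seen from above: 0 off (as it starts, bar turned 0.6 counterclockwise of the stirrer's x), 1.2 on (bar turned 0.6 clockwise of it). It springs towards off below 0.6 and clicks over to on by itself beyond; about 0.06 Nm.
- twin: a second sample bottle, same make and size as the fallen one, standing upright at the back of the bench; origin at the centre of its underside. Leave alone.
- beaker: clear glass cup, 72 wide at the rim, 85 high, standing empty at the robot's left; origin under its centre. Leave alone.
- dish: small flat steel dish, 56 across, 14 high, between the bottle and the stirrer; origin under its centre. Leave alone.
- stopper: small black rubber stopper, 40 across, 25 high, standing on the bench close in front of the robot; origin under its centre. Leave alone.
- jar: amber glass jar with a black lid, 60 across, 60 high, at the back; origin under its centre. Leave alone.
- fitting: small turned steel pipe fitting, foot 60 across, 44 high, standing at the right of the bench; origin under its centre. Leave alone.

How it is judged:
By the outcome, as a careful person would: the job done as asked, in the order asked, and still so for the second after the job is handed in, with the robot touching nothing.
It also fails if it takes over 64 s, if anything falls off the work surface, if the arm or the gripper's body presses on something with over 40 N, if the wrist force passes 120 N, or if a joint passes its speed limit or range.

### The arm

A 6-joint arm with a two-finger parallel gripper is mounted at the origin on the work surface. World frame = base frame: x ahead of the robot, y to its left, z up, the work surface at z = 0. Lengths are in m, angles in degrees, forces in N, time in s.
With the tool pointing down it reaches from about 0.325 to 0.85 m from the base axis. Payload 15.5 kg.
Tool frame: the origin (TCP) lies midway between the tips of the shut fingers; the grasp point (between the pads) lies 19 mm behind it; z points along the fingers, y is the line along which they close (so a half turn about z gives the same grasp; the last joint's range is limited). The gripper opens to 91 mm and grips with 3 to 60 N. Pads are 32 mm wide; open, the fingers measure 118 mm over their backs; the gripper's body (76 mm by 178 mm) begins 60 mm behind the grasp point.
Start: joints at [-70.331, 28.281, 77.091, -0, 74.628, -5.472], TCP at [0.266, -0.566, 0.214] pointing down, gripper open.
Joint ranges: [-166.48, 166.48], [-47.26, 123.95], [12.59, 153.08], [-70.14, 250.14], [6.76, 159.57], [-176.63, 176.63]. Speed limits (degrees/s): [108.29, 108.29, 147.25, 172.46, 172.46, 172.46].

### API

Orientations are given as a 3x3 rotation matrix whose columns are the frame's x, y, z axes.
In Python, from bench import ctrl gives the robot as it stands. The module is installed in compiled form; this text tells all that it offers. Calls block until the motion is done:
- ctrl.goto(position, orientation): joint-space move of the TCP to a pose.
- ctrl.move_l(position, vel=0.15, ori=None, contact_N=None): straight line of the TCP; ori=None keeps the orientation; vel is the mean speed in m/s. With contact_N (N) it stops when the force on the tool has changed by that much, and returns True; else False.
- ctrl.movej(angles): joint-space move.
- ctrl.command_gripper(opening): opening from 0.0 (shut) to 1.0 (fully open); the grip force is fixed at half the most; returns when the fingers have stopped.
- ctrl.sleep(seconds).
- ctrl.ik(position, orientation): joint angles nearest the present ones, or None.
- ctrl.read_camera(name): name is "scene" or "top"; returns the picture (420x560x3 uint8, blue, green, red); there is no depth.
- ctrl.camera_params(name): a dict with "fx", "fy", "cx", "cy" (pixels), "pose" (4x4, takes a point from camera to world coordinates). Camera axes: x right, y up, looking along -z (the intrinsics and any distortion apply to the point x, -y, -z); pixel columns grow to the right and rows downward; lengths in m; the calibration is good to about 2 mm. A picture is of the moment at which its call begins. camera_params takes no time and is no camera call.
A pose or a line that the arm cannot do raises ctrl.MotionError and nothing moves.
- ctrl.sign_off(): hands the job in; it is judged then, once.
Readings, each from a call of its own:
- ctrl.current_t(): time.
- ctrl.current_q(): joint angles.
- ctrl.current_dq(): joint speeds.
- ctrl.current_effort(): joint torques, N m.
- ctrl.current_tool_pos(): TCP position.
- ctrl.current_eef_rot(): TCP orientation.
- ctrl.current_contact_force(): force on the tool from outside, world axes, zero at the start.
- ctrl.current_wrist_torque(): the same for the moment, N m.
- ctrl.current_grip_width(): opening from 0.0 (shut) to 1.0 (fully open).
- ctrl.current_grasp_force(): force on a finger pad.
Only numpy, scipy, OpenCV 4.12 (cv2) and the standard library are available. Lean on these libraries where they do the work, as an engineer would, in place of code of your own. Each camera call takes 0.05 s, during which the arm holds its last target. There are 200 camera calls.

## Working session

There is one attempt and no reset: what is moved stays moved. The work goes in short steps, each a Python script; the robot and the scene stay as the last script left them, time stands still between calls to the robot, and variables do not carry over. Pictures are saved under pics/ and viewed, at most 10 in all, crops included, and the job is handed in when it is done.

```bash
mkdir -p pics; python3 - <<'E'
from bench import ctrl
import cv2,numpy as np
np.set_printoptions(precision=4,suppress=True)
for n in("scene","top"):
    im=ctrl.read_camera(n); cv2.imwrite(f"pics/{n}0.png",im)
    p=ctrl.camera_params(n); print(n,p)
print(ctrl.current_t(),ctrl.current_eef_rot())
E
```

```text
scene {'fx': 408.11125744891774, 'fy': 408.11125744891774, 'cx': 277.921631836794, 'cy': 206.3646265238332, 'pose': array([[-0.3657, -0.6033,  0.7087,  1.2388],
       [ 0.9305, -0.2533,  0.2645,  0.1967],
       [ 0.02  ,  0.7562,  0.654 ,  0.7104],
       [ 0.    ,  0.    ,  0.    ,  1.    ]])}
top {'fx': 518.4744862233124, 'fy': 518.4744862233124, 'cx': 280.26481392684343, 'cy': 210.45485868309592, 'pose': array([[-0.0183,  0.9961, -0.0868,  0.3776],
       [-0.9998, -0.0191, -0.0089, -0.0955],
       [-0.0106,  0.0866,  0.9962,  1.7572],
       [ 0.    ,  0.    ,  0.    ,  1.    ]])}
0.1 [[ 0.9053  0.4248 -0.0004]
 [ 0.4248 -0.9053  0.0011]
 [ 0.0001 -0.0011 -1.    ]]
```

View pics/scene0.png

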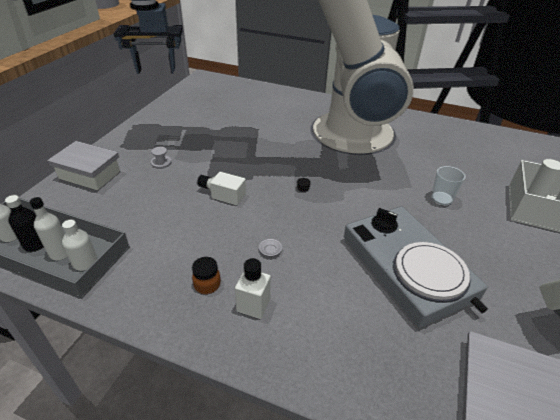

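View pics/top0.png

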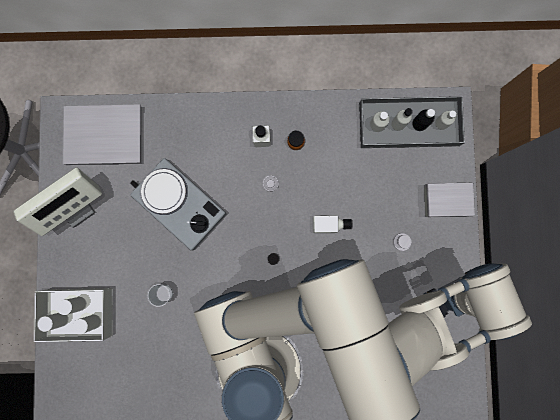

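```bash
cat > h.py <<'E'
import numpy as np, cv2
from bench import ctrl
np.set_printoptions(precision=4,suppress=True)
P={n:ctrl.camera_params(n) for n in("scene","top")}
def ray(n,uv):
    p=P[n]; d=np.array([(uv[0]-p["cx"])/p["fx"],-(uv[1]-p["cy"])/p["fy"],-1.])
    return p["pose"][:3,3],p["pose"][:3,:3]@d
def onz(n,uv,z):
    o,d=ray(n,uv); return o+d*(z-o[2])/d[2]
def tri(a,b):
    o1,d1=ray("top",a);o2,d2=ray("scene",b)
    s=np.linalg.lstsq(np.c_[d1,-d2],o2-o1,rcond=None)[0]
    x,y=o1+s[0]*d1,o2+s[1]*d2; return (x+y)/2,np.linalg.norm(x-y)
def blob(im,box,f):
    "biggest contour in box (u0,v0,u1,v1) of mask f(gray)"
    u0,v0,u1,v1=box; g=cv2.cvtColor(im,cv2.COLOR_BGR2GRAY)[v0:v1,u0:u1]
    c=cv2.findContours(f(g).astype(np.uint8),cv2.RETR_EXTERNAL,cv2.CHAIN_APPROX_NONE)[0]
    c=max(c,key=cv2.contourArea); m=cv2.moments(c)
    return c+np.array([[u0,v0]]),np.array([m["m10"]/m["m00"]+u0,m["m01"]/m["m00"]+v0])
E
python3 - <<'E'
from h import *
t=cv2.imread("pics/top0.png");s=cv2.imread("pics/scene0.png")
W=lambda g:g>150
D=lambda g:g<45
c,m=blob(t,(305,205,360,245),W); r=cv2.minAreaRect(c); print("body top",m,r)
for q in cv2.boxPoints(r): print("  ",q,onz("top",q,.056))
cc,cm=blob(t,(338,212,362,236),D); print("cap top",cm,cv2.boundingRect(cc))
sc,sm=blob(s,(190,168,214,198),D); print("cap scene",sm,cv2.boundingRect(sc)); print("cap tri",tri(cm,sm),onz("top",cm,.035))
c,m=blob(s,(205,165,255,210),W); print("body scene",m,cv2.boundingRect(c))
pc,pm=blob(t,(130,160,195,220),W); e=cv2.fitEllipse(pc); print("plate top",e)
qc,qm=blob(s,(385,235,480,305),W); e2=cv2.fitEllipse(qc); print("plate scene",e2)
pl,er=tri(e[0],e2[0]);print("plate tri",pl,er,onz("top",e[0],.07),onz("scene",e2[0],.07))
kc,km=blob(t,(185,208,206,238),D); print("knob top",km,cv2.boundingRect(kc))
lc,lm=blob(s,(368,200,402,236),D); print("knob scene",lm,cv2.boundingRect(lc),tri(km,lm),onz("top",km,.07))
k=cv2.resize(np.hstack([t[165:245,120:220],t[200:280,290:390],]),None,fx=4,fy=4,interpolation=cv2.INTER_CUBIC)
k2=cv2.resize(np.hstack([s[165:245,180:280],s[190:270,345:445],]),None,fx=4,fy=4,interpolation=cv2.INTER_CUBIC)[:280]
cv2.imwrite("pics/c1.png",np.vstack([k,k2]))
E
```

```text
body top [326.8538 223.5393] ((328.0, 223.5), (15.0, 28.0), 90.0)
   [314. 216.] [ 0.5053 -0.1908  0.056 ]
   [342. 216.] [ 0.5036 -0.2828  0.056 ]
   [342. 231.] [ 0.4543 -0.2814  0.056 ]
   [314. 231.] [ 0.456  -0.1896  0.056 ]
cap top [347.3281 223.4453] (343, 219, 9, 10)
cap scene [202.3963 180.8354] (198, 175, 12, 14)
cap tri (array([ 0.4815, -0.305 ,  0.0301]), np.float64(0.005270692166865264)) [ 0.48   -0.3021  0.035 ]
body scene [226.7308 180.477 ] (207, 172, 38, 18)
plate top ((162.641845703125, 190.75302124023438), (43.03444290161133, 43.83083724975586), 52.64896774291992)
plate scene ((432.8233642578125, 268.7005615234375), (49.497100830078125, 75.85660552978516), 112.22050476074219)
plate tri [0.5977 0.3056 0.0639] 0.0014067346233977646 [0.5969 0.3048 0.07  ] [0.604  0.3038 0.07  ]
knob top [198.5863 223.3844] (190, 214, 16, 19)
knob scene [384.2291 221.4327] (372, 208, 25, 25) (array([0.4881, 0.1865, 0.061 ]), np.float64(0.004064587449131551)) [0.4873 0.1871 0.07  ]
```

View pics/c1.png

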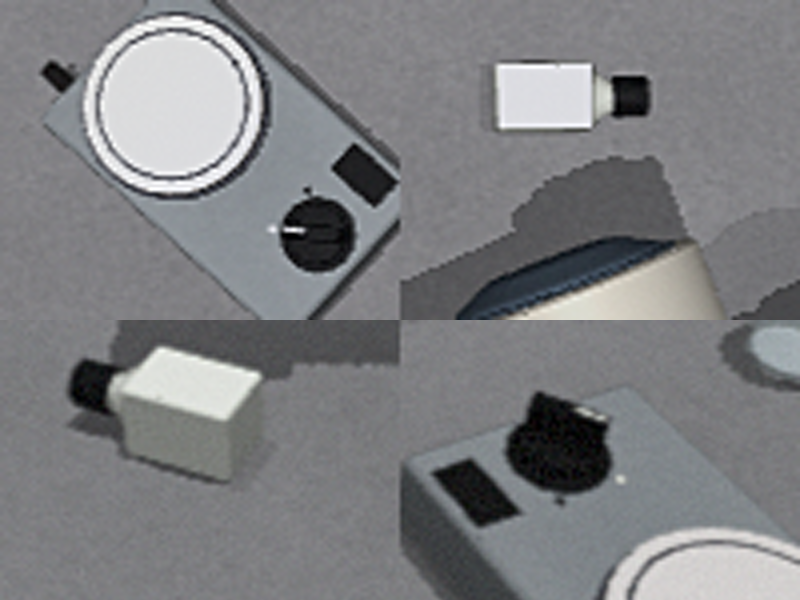

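```bash
cat >> h.py <<'E'
c=np.array([-.02,-1,0]);c/=np.linalg.norm(c); Z=np.array([0,0,1.])
B=np.array([.4802,-.190,.028]); PL=np.array([.598,.305,.070])
K=np.array([.4875,.187]); sa=np.arctan2(*(PL[:2]-K)[::-1]); KN=np.r_[PL[:2]-.160*np.array([np.cos(sa),np.sin(sa)]),.083]
TH=np.radians(30); S=.046; OFF=.006
def frame(c,d,e):
    "tool frame for bottle axis c, off-axis direction d (away from hand)"
    z=-np.sin(TH)*c+np.cos(TH)*d; y=e*np.cross(c,d); return np.c_[np.cross(y,z),y,z]
def grasp(base,c,d,e):
    R=frame(c,d,e); return base+S*c-OFF*d+.019*R[:,2],R
def place(a,e,up):
    h=np.array([np.cos(a),np.sin(a),0]); return grasp(PL+up*Z,Z,h,e)
def knob(th,e,z=.072):
    a=sa+.6-th; y=e*np.array([-np.sin(a),np.cos(a),0]); z_=-Z
    return np.r_[KN[:2],z],np.c_[np.cross(y,z_),y,z_]
E
python3 - <<'E'
from h import *
print(np.degrees(sa),KN)
for e in(1,-1):
    p,R=grasp(B,c,-Z,e); print("grasp",e,p,ctrl.ik(p,R),ctrl.ik(p-.1*R[:,2],R))
    for a in range(-30,120,15): 
        p,R=place(np.radians(a),e,.003); q=ctrl.ik(p,R); q2=ctrl.ik(p+.12*Z,R); print("place",e,a,q,q2 is not None,ctrl.ik(p-.1*R[:,2],R) is not None)
    for th in(0,.6,1.3): print("knob",e,th,ctrl.ik(*knob(th,e)))
E
```

```text
46.87993054433945 [0.4886 0.1882 0.083 ]
grasp 1 [ 0.4795 -0.2265  0.0175] [-45.7262  45.5271  88.4448  22.3327  69.5915 -56.843 ] [-48.8425  40.4445  81.023   19.8595  82.1451 -54.5839]
place 1 -30 None False False
place 1 -15 None False False
place 1 0 [ 37.2167  43.752  117.3309 226.8912  45.8465  74.1393] True True
place 1 15 [ 27.2987  43.8843 123.431  194.4532  47.6545  86.3716] True True
place 1 30 [ 15.5995  44.0349 124.9864 163.5244  49.4134  93.5757] True True
place 1 45 [  5.3646  43.7671 121.4738 133.1331  49.2008 102.3964] True True
place 1 60 [ -1.2789  43.9365 113.9888 104.5945  51.7022 114.8315] True True
place 1 75 [ -4.35    45.2701 104.0636  82.1495  59.2224 125.6914] True True
place 1 90 [ -4.7572  47.7833  92.7818  66.6223  70.0895 132.3189] True True
place 1 105 [ -3.3618  51.1973  80.7799  56.011   82.4376 135.3776] True True
knob 1 0 [  14.53     31.2184  100.0928   -0.       48.6888 -156.7273]
knob 1 0.6 [  14.53     31.2184  100.0928   -0.       48.6888 -122.3499]
knob 1 1.3 [ 14.53    31.2184 100.0928  -0.      48.6888 -82.2428]
grasp -1 [ 0.4795 -0.2265  0
[... 310 characters left out ...]
  47.6545 -93.6284] True True
place -1 30 [ 15.5995  44.0349 124.9864 163.5244  49.4134 -86.4243] True True
place -1 45 [  5.3646  43.7671 121.4738 133.1331  49.2008 -77.6036] True True
place -1 60 [ -1.2789  43.9365 113.9888 104.5945  51.7022 -65.1685] True True
place -1 75 [ -4.35    45.2701 104.0636  82.1495  59.2224 -54.3086] True True
place -1 90 [ -4.7572  47.7833  92.7818  66.6223  70.0895 -47.6811] True True
place -1 105 [ -3.3618  51.1973  80.7799  56.011   82.4376 -44.6224] True True
knob -1 0 [ 14.53    31.2184 100.0928  -0.      48.6888  23.2727]
knob -1 0.6 [ 14.53    31.2184 100.0928  -0.      48.6888  57.6501]
knob -1 1.3 [ 14.53    31.2184 100.0928  -0.      48.6888  97.7572]
```

```bash
python3 - <<'E'
from h import *
p,R=grasp(B,c,-Z,1)
ctrl.goto(p-.12*R[:,2],R); print(ctrl.current_t())
print(ctrl.move_l(p,vel=.08,contact_N=6),p,ctrl.current_tool_pos(),ctrl.current_contact_force())
ctrl.command_gripper(0); print(ctrl.current_grip_width(),ctrl.current_grasp_force())
ctrl.move_l(p+.15*Z,vel=.15); print(ctrl.current_t(),ctrl.current_grip_width(),ctrl.current_contact_force(),ctrl.current_q())
cv2.imwrite("pics/s2.png",ctrl.read_camera("scene"))
E
```

```text
1.4417
False [ 0.4795 -0.2265  0.0175] [ 0.4797 -0.2269  0.0178] [-0.0845  0.2374  0.4315]
0.6121099893286841 29.972935616970062
4.875 0.6127862447546248 [-0.8099 -0.4835 -1.7728] [-45.7258  33.8356  83.3025  20.9293  85.325  -50.4703]
```

View pics/s2.png

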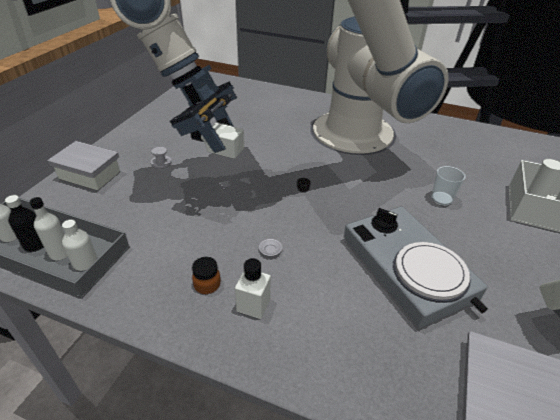

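```bash
python3 - <<'E'
from h import *
ctrl.move_l(np.array(ctrl.current_tool_pos())+.1*Z,vel=.2)
p,R=place(np.radians(75),1,.15)
ctrl.goto(p,R); ctrl.sleep(.3); print(ctrl.current_t(),ctrl.current_q(),ctrl.current_tool_pos()-p,ctrl.current_grip_width())
ctrl.move_l(place(np.radians(75),1,.03)[0],vel=.15); ctrl.sleep(.3)
s=ctrl.read_camera("scene");t=ctrl.read_camera("top")
cv2.imwrite("pics/st3.png",np.hstack([cv2.resize(s[130:330,300:500],(400,400)),cv2.resize(t[130:280,110:260],(400,400))]))
print(ctrl.current_contact_force(),ctrl.current_t())
E
```

```text
8.825 [ -4.36    30.3789  99.9372  71.93    63.543  146.8189] [ 0.     -0.0001  0.    ] 0.6122531274865534
[-0.0951  0.126  -3.5638] 10.175
```

View pics/st3.png

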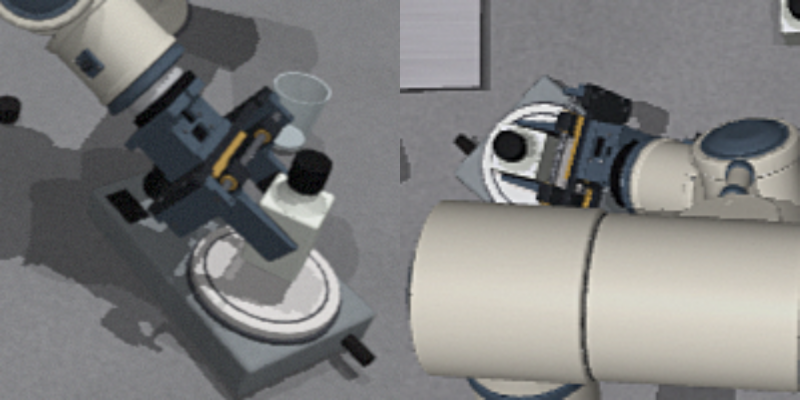

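```bash
python3 - <<'E'
from h import *
D=lambda g:g<45
s=ctrl.read_camera("scene");t=ctrl.read_camera("top")
a,am=blob(t,(142,172,162,198),D);b,bm=blob(s,(440,200,470,230),D)
print(am,bm,cv2.boundingRect(a),cv2.boundingRect(b),tri(am,bm),"expected",PL+[0,0,.03+.120],onz("top",am,.224),onz("scene",bm,.214))
E
```

```text
[150.7337 184.4588] [454.0462 215.6706] (145, 179, 12, 12) (444, 205, 22, 23) (array([0.5981, 0.3054, 0.2129]), np.float64(0.0027997497626982394)) expected [0.598 0.305 0.22 ] [0.5965 0.304  0.224 ] [0.6    0.3038 0.214 ]
```

```bash
python3 - <<'E'
from h import *
a=np.radians(75)
ctrl.move_l(place(a,1,.008)[0],vel=.08); ctrl.sleep(.3)
p,R=place(a,1,-.006)
hit=ctrl.move_l(p,vel=.01,contact_N=2.5); ctrl.sleep(.3)
f=ctrl.current_contact_force(); print(hit,ctrl.current_tool_pos()-place(a,1,0)[0],f,ctrl.current_wrist_torque())
print(ctrl.current_t())
ctrl.command_gripper(1.0); ctrl.sleep(.5)
q=np.array(ctrl.current_tool_pos()); ctrl.move_l(q-.13*R[:,2],vel=.08); print(ctrl.current_t(),ctrl.current_q())
s=ctrl.read_camera("scene");t=ctrl.read_camera("top")
cv2.imwrite("pics/st4.png",np.hstack([cv2.resize(s[130:330,300:500],(400,400)),cv2.resize(t[130:280,110:260],(400,400))]))
E
```

```text
True [ 0.0001 -0.     -0.0004] [ 0.934  -1.6771  4.8273] [ 0.2165 -0.048  -0.0335]
12.1667
15.1417 [-17.0163  37.917  106.155   69.7585  67.2398 129.5627]
```

View pics/st4.png

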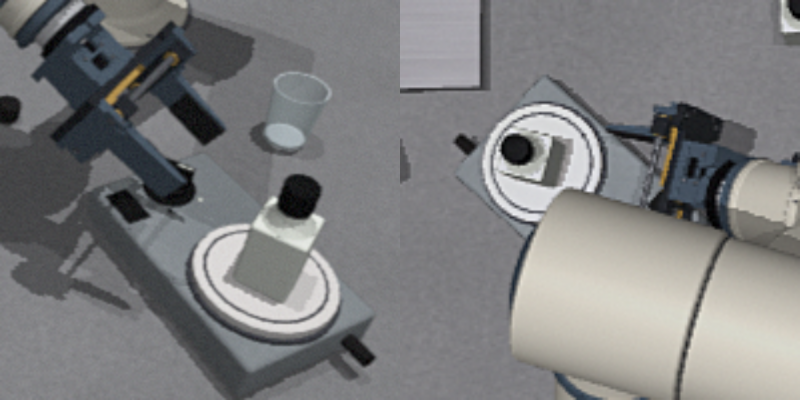

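```bash
python3 - <<'E'
from h import *
ctrl.move_l(np.array(ctrl.current_tool_pos())+.1*Z,vel=.2)
p,R=knob(0,-1,.20); ctrl.goto(p,R); ctrl.command_gripper(.45)
ctrl.move_l(np.r_[p[:2],.11],vel=.15)
print(ctrl.move_l(np.r_[p[:2],.073],vel=.04,contact_N=5),ctrl.current_tool_pos(),ctrl.current_contact_force())
ctrl.command_gripper(0); print(ctrl.current_grip_width()*91,ctrl.current_contact_force(),ctrl.current_wrist_torque(),ctrl.current_q(),ctrl.current_t())
q=np.array(ctrl.current_q())
for th in(.3,.6,.9,1.17):
    r=q.copy(); r[5]=q[5]+np.degrees(th); ctrl.movej(r)
    print(th,ctrl.current_contact_force(),ctrl.current_wrist_torque(),ctrl.current_grip_width()*91)
print(ctrl.current_eef_rot()-knob(1.17,-1)[1])
ctrl.command_gripper(.45); ctrl.sleep(.2)
ctrl.move_l(np.r_[p[:2],.25],vel=.12)
ctrl.movej([-70.3,20,77,0,74.6,-5.5]); ctrl.sleep(.3); print(ctrl.current_t())
s=ctrl.read_camera("scene");t=ctrl.read_camera("top")
cv2.imwrite("pics/st5.png",np.hstack([cv2.resize(s[130:330,300:500],(400,400)),cv2.resize(t[140:260,110:230],(400,400))])); cv2.imwrite("pics/s5.png",s)
E
```

```text
False [0.4888 0.1883 0.0732] [-0.3864 -0.0501  0.256 ]
11.501801200297715 [-3.4056  2.0938  3.5432] [0.2237 0.489  0.0631] [ 14.5378  31.1124 100.0612   0.0139  48.8467  23.2707] 21.05
0.3 [ 2.214  -2.7744 -1.0967] [-0.629  -0.69    0.0498] 11.57682908285511
0.6 [ 6.1202 -7.6734 -3.5978] [-1.4241 -1.245   0.0059] 11.71301628633928
0.9 [  8.0602 -11.4892  -4.2031] [-2.3162 -1.5888  0.0275] 11.977715044723714
1.17 [ 10.4777 -16.1662  -3.8792] [-3.151  -1.8255 -0.0675] 11.901527443757319
[[-0.001   0.0037  0.0019]
 [ 0.0037  0.001  -0.0016]
 [ 0.0014  0.002   0.    ]]
28.15
```

View pics/st5.png

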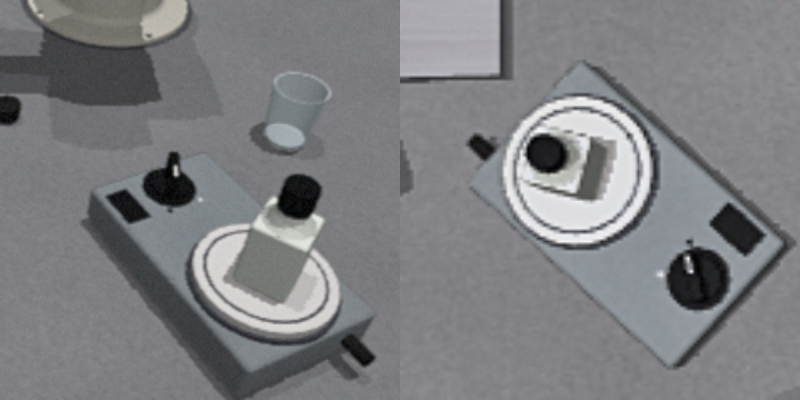

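View pics/s5.png

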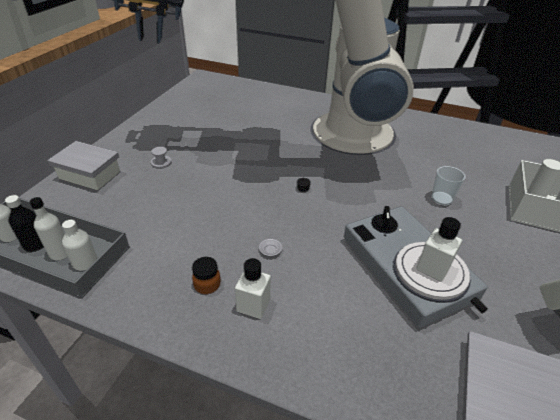

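The bottle stands upright inside the grey ring. The knob's white line points at the "on" dot (top crop 690,243), and the other items are where they were.

```bash
python3 -c "
from bench import ctrl
print(ctrl.sign_off())"
```

```text
the job is handed in; nothing more can be done
None
```

The job is handed in: the bottle stands upright and released inside the plate's ring, the knob is turned clockwise to on, the other items look unmoved in the last pictures, and it took about 28 s of the 64 s allowed.

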